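# Tip a parts carton onto the packing outline and push it to the stop

### The arm

A 6-joint arm with a two-finger parallel gripper is mounted at the origin on the work surface. World frame = base frame: x ahead of the robot, y to its left, z up, the work surface at z = 0. Lengths are in m, angles in rad, forces in N, time in s.
With the tool pointing down it reaches from about 0.3 to 1 m from the base axis. Payload 5.1 kg.
Tool frame: the origin (TCP) lies between the finger pads; the fingertips stand 17 mm ahead of it and the grasp point (between the pads) lies 2 mm behind it (ctrl.tip_extent is the distance from the TCP to the fingertips, in m); z points along the fingers, y is the line along which they close (so a half turn about z gives the same grasp; the last joint's range is limited). The gripper opens to 95 mm and grips with 3 to 60 N. Pads are 20 mm wide; open, the fingers measure 119 mm over their backs; the gripper's body (75 mm by 180 mm) begins 59 mm behind the grasp point.
Start: joints at [-0.083, 0.124, 1.65, -0, 1.367, -0.083], TCP at [0.65, -0, 0.232] pointing down, gripper open.
Joint ranges: [-2.61, 2.61], [-1.02, 2.33], [0.03, 2.71], [-1.35, 4.49], [0.32, 2.68], [-2.91, 2.91]. Speed limits (rad/s): [2.57, 2.57, 3.14, 3.14, 3.14, 3.14].

### API

Orientations are given as a rotation vector (axis times angle).
In Python, from workcell import sensors, imaging, ctrl gives the robot as it stands. The module is installed in compiled form; this text tells all that it offers.
- The arm moves only by the tool drive_tool, never from a script. Its argument "steps" is a list of rows, each a list of 7 numbers: the shift along the world's x, y, z in mm, then the turn, a rotation vector about the world's x, y, z in rad, then the finger opening in mm, from 0 to 95.1. In form: [[dx, dy, dz, rx, ry, rz, hand], ...]. A call has 1 to 12 rows; each row is the pose to reach, as a shift and turn from the pose commanded when the call began; what a row does not reach only later rows make up. A row lasts 1/10 s, in which the tool goes at most 50 mm and 8.59 degrees, less where a joint would pass 70% of its speed; a pose out of reach is approached as far as the arm can. A call with a gripper value outside its range is refused whole. The fingers move at their own pace and stop on an object; the grip force is fixed at half the most. Time passes only in rows, so rows that repeat a pose let the fingers close. It gives the time, the measured TCP pose, the force, the opening and the grip force at its end, in the units of the state.
- sensors.state(): the state, without advancing time (a new reading comes with each control period).
- imaging.camera(name): name is "scene" or "side" or "wrist"; returns the picture (480x640x3 uint8, red, green, blue); there is no depth.
- imaging.calibration(name): a dict with "fx", "fy", "cx", "cy" (pixels), "R" (3x3) and "t" (3): a world point X has camera coordinates R X + t; the wrist camera has in their place "hand_eye" (4x4, takes a point from camera to tool coordinates, whose origin is the TCP and whose axes are the flange's). Camera axes: x right, y down, z forward; pixel columns grow to the right and rows downward; lengths in m; the calibration is good to about 2 mm. A picture is of the moment at which its call begins: read the wrist's pose just before it. calibration takes no time and is no camera call.
- ctrl.close_job(): hands the job in; it is judged then, once.
The state is a dict: "t": time; "joint_pos": joint angles; "dq": joint speeds; "joint_torque": joint torques, N m; "ee_pos": TCP position; "tcp_rot": TCP orientation; "contact_force": force on the tool from outside, world axes, zero at the start; "ft_torque": the same for the moment, N m; "gripper_width": finger opening in m; "finger_force": force on a finger pad.
Only numpy, scipy, OpenCV 4.12 (cv2) and the standard library are available. Lean on these libraries where they do the work, as an engineer would, in place of code of your own. Each camera call takes 0.05 s, during which the arm holds its last target. There are 200 camera calls.

### The job

Push the tall carton over, without picking it up, so that it falls towards the steel stop bar and lands flat inside the white outline on the bench. Then push it along the bench by its foot end until its top end is snug and square against the stop bar, still inside the outline. Do not disturb the jar, the steel sleeve or the small carton.

Things in the scene. Friction and masses are not known exactly. Their poses are not given: they have to be found in the camera images.
- carton: tall flat cardboard carton, 36 mm thick (x), 70 mm wide (y), 120 mm tall (z), 0.14 to 0.28 kg evenly spread, moderate friction on the bench. Starts upright at the outline's end away from the stop, across the white end line, a broad face to the stop. Origin: centre of its underside; z points to its top end, x at the start towards the stop
- carton_mid (a point): centre of the tall carton, half-way up: 60 mm above its underside
- carton_top (a point): centre of the tall carton's top end face, 120 mm from its underside
- carton_front_edge (a point): middle of the carton's front bottom edge, 18 mm in front of the centre of its underside; the edge it tips over, which stands 12 to 32 mm inside the outline's white end line at the start
- outline: landing place fixed to the bench: dark rectangle level with the bench, 180 mm long (x) by 110 mm wide (y), white painted lines on three sides, a steel stop bar on the fourth. Origin: its centre at bench height; x points to the stop, z up. Inner edges of the lines: end line x = -90 mm, side lines y = +55 and -55 mm. Position and heading vary widely
- jar: bystander: loose glass jar with orange cap, 64 mm across, 105 mm tall; origin at the centre of its underside. Leave alone
- sleeve: bystander: loose steel sleeve standing on end, 42 mm across with a 26 mm bore, 55 mm tall; origin at the centre of its underside. Leave alone
- small_carton: bystander: loose small cardboard carton, 55 by 55 mm, 50 mm tall; origin at the centre of its underside. Leave alone
- stop_face (a point): middle of the near face of the fixed dark steel stop bar (118 mm long, 14 mm thick, 20 mm high), 10 mm above the bench, at x = +90 mm of the outline
Not all that is in view belongs to the job. Leave any blue look-alike of the carton alone.

How it is judged:
By the outcome, as a careful person would: the job done as asked, in the order asked, and still so for the second after the job is handed in, with the robot touching nothing.
It also fails if it takes over 40 s, if anything falls off the work surface, if the arm or the gripper's body presses on something with over 40 N, if the wrist force passes 120 N, or if a joint passes its speed limit or range.

## Working session

There is one attempt and no reset: what is moved stays moved. The work goes in short steps, Python scripts to look and compute and a tool call to move; the robot and the scene stay as the last step left them, time stands still between calls to the robot, and variables do not carry over. Pictures are saved under pics/ and viewed, at most 10 in all, crops included, and the job is handed in when it is done.

Besides the shell and the picture viewer there is one more tool, called after ">>>" as name(argument=value, ...) on one line, values as JSON. drive_tool: Moves the arm, as the interface text tells. Its arguments: {"type":"object","properties":{"steps":{"type":"array"}},"required":["steps"]}

```bash
mkdir -p pics
python3 - <<'E'
from workcell import sensors, imaging, ctrl
import cv2,numpy as np
s=sensors.state();print(s['t'],s['ee_pos'],s['tcp_rot'],s['contact_force'],ctrl.tip_extent)
for n in('scene','side'):
    im=imaging.camera(n);cv2.imwrite(f'pics/{n}0.png',im[...,::-1]);c=imaging.calibration(n);print(n,c)
print(imaging.calibration('wrist'))
E
```

```text
0.0 [6.49387346e-01 3.88606411e-05 2.30382108e-01] [-2.22021485e+00 -2.22042153e+00  2.13320801e-03] [-0.98646011 -1.28383448 -0.65284572] 0.017
scene {'fx': 455.8797074485149, 'fy': 455.8797074485149, 'cx': 319.9704485643628, 'cy': 242.19950531328024, 'R': array([[ 0.84782213,  0.530265  , -0.00408176],
       [ 0.44412068, -0.7142528 , -0.54092491],
       [-0.28974896,  0.45679531, -0.84106099]]), 't': array([-0.5048371 , -0.19284517,  0.89565964])}
side {'fx': 439.34182727045294, 'fy': 439.34182727045294, 'cx': 326.25657959594855, 'cy': 235.64012160230462, 'R': array([[ 0.971262  , -0.23723552,  0.01922056],
       [-0.13300238, -0.60794145, -0.78276278],
       [ 0.19738411,  0.75771136, -0.62202332]]), 't': array([-0.55076426,  0.18878586,  0.64663324])}
{'fx': 332.42081755991927, 'fy': 332.42081755991927, 'cx': 324.44787369235047, 'cy': 238.30715927102406, 'hand_eye': array([[ 6.39214352e-04, -9.67588944e-01, -2.52529656e-01,
         7.09149810e-02],
       [ 9.99999700e-01,  7.28780137e-04, -2.61139402e-04,
         3.20063878e-04],
       [ 4.36714195e-04, -2.52529414e-01,  9.67589120e-01,
        -1.52689741e-01],
       [ 0.00000000e+00,  0.00000000e+00,  0.00000000e+00,
         1.00000000e+00]])}
```

View pics/scene0.png

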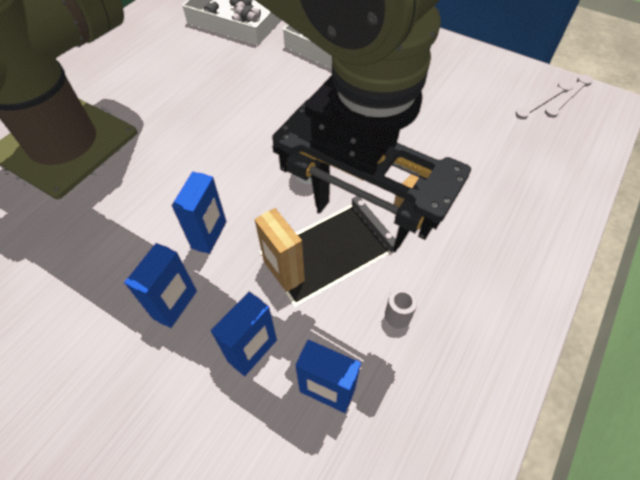

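View pics/side0.png

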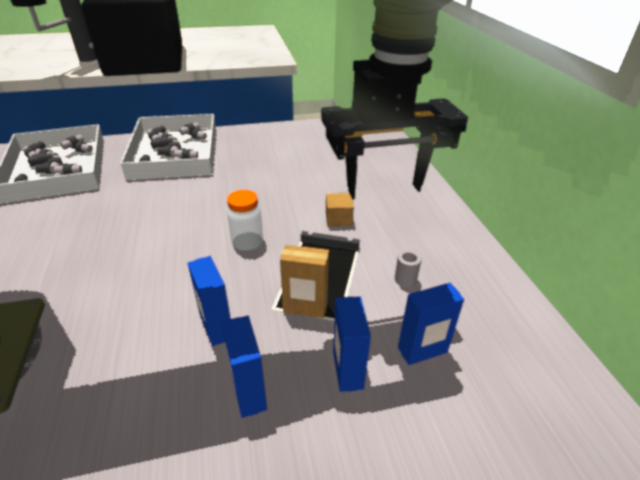

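The brown tall carton is at scene (280,248) and side (305,282). The four blue look-alikes are at scene (200,212), (162,285), (245,335) and (328,376). Only the brown one stands across the outline's white end line with a broad face to the stop, so it is the one meant. I'll confirm that in an enlarged crop.

Run:
```python
from workcell import imaging
import cv2,numpy as np
a=cv2.imread('pics/scene0.png')[180:320,230:430];b=cv2.imread('pics/side0.png')[180:330,260:460]
w=imaging.camera('wrist')[...,::-1].copy();cv2.imwrite('pics/wrist0.png',w)
A=cv2.resize(a,None,fx=2,fy=2,interpolation=cv2.INTER_CUBIC);B=cv2.resize(b,None,fx=2,fy=2,interpolation=cv2.INTER_CUBIC)
o=np.zeros((600,800,3),np.uint8);o[:280,:400]=A;o[:300,400:]=B;o[300:,:400]=cv2.resize(w,(400,300));
cv2.imwrite('pics/crop1.png',o)
```

```text
(no output)
```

View pics/crop1.png

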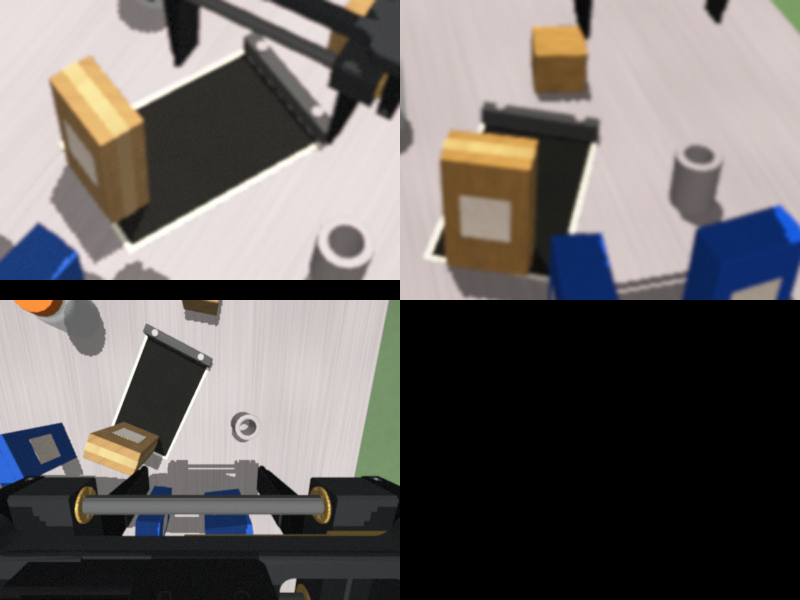

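The crop confirms it: the brown carton stands across the white end line at the near end, and the stop is at the far end. Next I'll cast picked pixels onto planes.

```bash
cat > h.py <<'E'
from workcell import sensors, imaging, ctrl
import cv2,numpy as np
from scipy.spatial.transform import Rotation as Rt
def cam(n,st=None):
    c=imaging.calibration(n);K=(c['fx'],c['fy'],c['cx'],c['cy'])
    if n=='wrist':
        st=st or sensors.state();T=np.eye(4);T[:3,:3]=Rt.from_rotvec(st['tcp_rot']).as_matrix();T[:3,3]=st['ee_pos']
        W=T@c['hand_eye'];R=W[:3,:3].T;return K,R,-R@W[:3,3]
    return K,c['R'],c['t']
def ray(C,uv,z):
    (fx,fy,cx,cy),R,t=C;uv=np.atleast_2d(np.array(uv,float))
    d=np.c_[(uv[:,0]-cx)/fx,(uv[:,1]-cy)/fy,np.ones(len(uv))]@R;o=-R.T@t
    return o+d*((z-o[2])/d[:,2])[:,None]
def proj(C,X):
    (fx,fy,cx,cy),R,t=C;p=np.atleast_2d(X)@R.T+t;return np.c_[fx*p[:,0]/p[:,2]+cx,fy*p[:,1]/p[:,2]+cy]
E
python3 - <<'E'
from h import *
np.set_printoptions(precision=4,suppress=True)
S,D,W=cam('scene'),cam('side'),cam('wrist')
sc=lambda p:np.array(p)/2+[230,180]
sd=lambda p:(np.array(p)-[400,0])/2+[260,180]
wr=lambda p:(np.array(p)-[0,300])*1.6
print('line scene',ray(S,sc([(130,244),(318,148)]),0))
print('line side',ray(D,sd([(594,145),(550,272),(432,256)]),0))
print('line wrist',ray(W,wr([(166,455),(206,366)]),0))
print('stop bar top near edge: scene',ray(S,sc([(246,46),(312,140)]),.02),'wrist',ray(W,wr([(147,337),(208,366)]),.02))
print('carton top scene',ray(S,sc([(52,77),(87,57),(143,121),(108,143)]),.12))
print('side',ray(D,sd([(443,152),(452,133),(537,138),(535,160)]),.12))
print('wrist',ray(W,wr([(86,442),(100,434),(158,437)]),.12), ray(W,wr([(82,452),(140,471)]),.12))
print('bottom scene',ray(S,sc([(113,221),(149,205)]),0),'side',ray(D,sd([(447,266),(531,274)]),0))
print('jar side cap top',ray(D,[(243,198)],.105),'base',ray(D,[(247,243)],0))
print('sleeve top',ray(S,[(403,299)],.055),ray(D,[(409,258)],.055),ray(W,wr([(245,426)]),.055))
print('small',ray(D,sd([(532,35),(585,33)]),.05),'base',ray(D,sd([(536,93),(585,93)]),.0))
print('blue', ray(S,[(162,255),(245,307),(330,355),(202,183)],.12), ray(D,[(206,266),(243,328),(350,308),(432,297)],.12))
E
```

```text
line scene [[ 0.576  -0.0422  0.    ]
 [ 0.6599  0.1129  0.    ]]
line side [[ 0.6566  0.1125  0.    ]
 [ 0.5734 -0.0354  0.    ]
 [ 0.4803  0.0038  0.    ]]
line wrist [[ 0.5787 -0.0412  0.    ]
 [ 0.6548  0.119   0.    ]]
stop bar top near edge: scene [[0.563  0.1599 0.02  ]
 [0.6558 0.105  0.02  ]] wrist [[0.5609 0.1595 0.02  ]
 [0.6579 0.1165 0.02  ]]
carton top scene [[ 0.4931 -0.0071  0.12  ]
 [ 0.504   0.0206  0.12  ]
 [ 0.5686 -0.0041  0.12  ]
 [ 0.5582 -0.0315  0.12  ]]
side [[ 0.494  -0.0029  0.12  ]
 [ 0.5044  0.0178  0.12  ]
 [ 0.5677 -0.0023  0.12  ]
 [ 0.56   -0.0269  0.12  ]]
wrist [[0.4977 0.0114 0.12  ]
 [0.5173 0.0219 0.12  ]
 [0.5918 0.0181 0.12  ]] [[ 0.4906 -0.0021  0.12  ]
 [ 0.565  -0.0286  0.12  ]]
bottom scene [[ 0.5535 -0.0327  0.    ]
 [ 0.5699 -0.0057  0.    ]] side [[ 0.4909 -0.01    0.    ]
 [ 0.5574 -0.0341  0.    ]]
jar side cap top [[0.4526 0.1913 0.105 ]] base [[0.4499 0.1879 0.    ]]
sleeve top [[0.7211 0.0232 0.055 ]] [[0.7193 0.018  0.055 ]] [[0.7165 0.023  0.055 ]]
small [[0.6244 0.2411 0.05  ]
 [0.68   0.2331 0.05  ]] base [[0.6212 0.2063 0.    ]
 [0.6718 0.1953 0.    ]]
blue [[ 0.4212 -0.1232  0.12  ]
 [ 0.5629 -0.1252  0.12  ]
 [ 0.6861 -0.1215  0.12  ]
 [ 0.3852  0.0031  0.12  ]] [[ 0.3822 -0.0011  0.12  ]
 [ 0.4243 -0.1296  0.12  ]
 [ 0.5663 -0.127   0.12  ]
 [ 0.6825 -0.1326  0.12  ]]
```

```bash
python3 - <<'E'
from h import *
np.set_printoptions(precision=4,suppress=True)
c0=np.array([.583,.067]);th=np.radians(63);u=np.array([np.cos(th),np.sin(th)]);v=np.array([-u[1],u[0]])
for n in('scene','wrist','side'):
    C=cam(n);g=cv2.cvtColor(cv2.imread(f'pics/{n}0.png'),cv2.COLOR_BGR2GRAY).astype(np.float32)
    for s in(1,-1):
        P=[]
        for a in np.arange(-.085,.075,.004):
            off=np.arange(.035,.068,.0004)
            X=c0+a*u+s*off[:,None]*v;p=proj(C,np.c_[X,0*off]).astype(np.float32)
            q=cv2.remap(g,p[:,:1],p[:,1:],cv2.INTER_LINEAR).ravel()
            if q.min()>70 or q.max()<130 or q[0]>60: continue
            i=np.argmax(q>110)
            P.append(X[i])
        P=np.array(P)
        if len(P)<6: print(n,s,'few');continue
        for _ in range(3):
            l=cv2.fitLine(P.astype(np.float32),cv2.DIST_HUBER,0,1e-4,1e-4).ravel();d=l[:2]*np.sign(l[1])
            r=(P-l[2:])@np.array([-d[1],d[0]]);P=P[abs(r)<max(.0015,1.5*r.std())]
        print(n,s,len(P),'deg',np.degrees(np.arctan2(d[1],d[0])),'offset v',((l[2:]-c0)@v),'range u',((P-c0)@u).min(),((P-c0)@u).max(),'std',r.std())
    # stop bar top outline (z=.02) & dark end
    im=cv2.imread(f'pics/{n}0.png')
E
python3 - <<'E'
from h import *
im=cv2.imread('pics/wrist0.png');a=cv2.resize(im[10:310,120:420],(600,600),interpolation=cv2.INTER_CUBIC);cv2.imwrite('pics/w2.png',a)
E
```

```text
scene 1 27 deg 64.0562 offset v 0.0649259200594218 range u -0.03299999999999998 0.07100000000000017 std 0.00019462105556945883
scene -1 40 deg 63.873863 offset v -0.04133997028344141 range u -0.08499999999999999 0.07100000000000017 std 0.00019066926007349808
wrist 1 37 deg 64.037674 offset v 0.06572432542433357 range u -0.07299999999999998 0.07100000000000016 std 0.00011932103419620745
wrist -1 40 deg 63.990395 offset v -0.042680024648774885 range u -0.085 0.07100000000000015 std 0.00014386199888803195
side 1 few
side -1 30 deg 63.88451 offset v -0.04094668267840907 range u -0.04499999999999997 0.07100000000000017 std 0.00014405740727214811
```

View pics/w2.png

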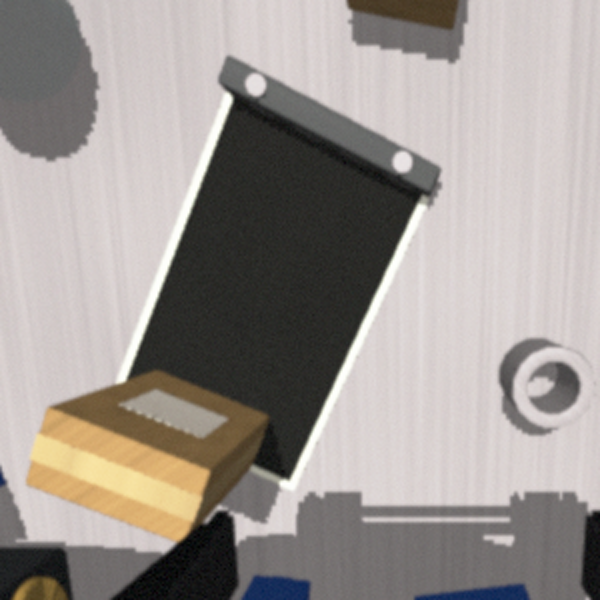

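The wrist picture shows the stop's near top edge from (219,83) to (432,193), the near-right inner corner at (287,480), and the carton's top face at (27,485), (50,408), (212,470), (182,541).

Run:
```python
from h import *
np.set_printoptions(precision=1,suppress=True)
W=cam('wrist');S=cam('scene');D=cam('side')
f=lambda p:np.array(p)/2+[120,10]
c0=np.array([.583,.067]);th=np.radians(63);c0=c0+.0115*np.array([-np.sin(th),np.cos(th)])
th=np.radians(64);M=np.array([[np.cos(th),np.sin(th)],[-np.sin(th),np.cos(th)]])
L=lambda X:(X[:,:2]-c0)@M.T*1000
print(c0*1000)
print('stop',L(ray(W,f([(219,83),(432,193),(229,57),(441,170)]),.02)))
print('corner',L(ray(W,f([(287,480)]),0)))
sc=lambda p:np.array(p)/2+[230,180]; sd=lambda p:(np.array(p)-[400,0])/2+[260,180]
print('scene stop',L(ray(S,sc([(246,46),(312,140)]),.02)),L(ray(S,sc([(130,244)]),0)))
print('carton w',L(ray(W,f([(27,485),(50,408),(212,470),(182,541)]),.12)))
print('carton s',L(ray(S,sc([(52,77),(87,57),(143,121),(108,143)]),.12)))
print('carton d',L(ray(D,sd([(443,152),(452,133),(537,138),(535,160)]),.12)))
print('others sleeve,jar,small,blues',L(np.array([[.719,.021],[.451,.19],[.645,.235],[.4225,-.126],[.5645,-.126],[.684,-.127],[.384,.001]])))
```

```text
[572.8  72.2]
stop [[ 77.1  56.6]
 [ 77.7 -60.4]
 [ 89.9  56.5]
 [ 89.5 -59.7]]
corner [[-102.8  -53.8]]
scene stop [[ 74.5  47.2]
 [ 65.8 -60.3]] [[-101.4  -53. ]]
carton w [[-109.7   37.1]
 [ -74.5   38.8]
 [ -70.   -29.4]
 [-104.7  -29.6]]
carton s [[-106.2   36.8]
 [ -76.5   39.2]
 [ -70.4  -29.7]
 [ -99.6  -32.3]]
carton d [[-102.1   37.9]
 [ -78.9   37.6]
 [ -69.2  -28.1]
 [ -94.7  -32. ]]
others sleeve,jar,small,blues [[  18.1 -153.9]
 [  52.5  161.1]
 [ 178.     6.4]
 [-244.    48.2]
 [-181.8  -79.5]
 [-130.3 -187.3]
 [-146.8  138.4]]
```

>>> drive_tool(steps=[[-45,-15,0,0,0,-0.13,40],[-90,-29,0,0,0,-0.26,40],[-134,-43,0,0,0,-0.384,40],[-134,-43,-40,0,0,-0.384,40],[-134,-43,-80,0,0,-0.384,40],[-134,-43,-117,0,0,-0.384,40],[-134,-43,-117,0,0,-0.384,40]])

```text
t: 0.85
ee_pos: [0.5112, -0.0422, 0.1086]
tcp_rot: [-2.598, -1.752, 0.013]
contact_force: [-0.6, -0.0, -0.7]
gripper_width: 0.0448
finger_force: 0.0
```

Run:
```python
from h import *
s=sensors.state();print(s['t'],s['ee_pos'],s['tcp_rot'],s['contact_force'],s['gripper_width'])
o=np.zeros((480,800,3),np.uint8)
a=imaging.camera('scene')[160:340,200:400,::-1];b=imaging.camera('side')[160:340,220:420,::-1]
w=imaging.camera('wrist')[...,::-1]
cv2.imwrite('pics/w3.png',w)
o[:360,:400]=cv2.resize(a,(400,360));o[:360,400:]=cv2.resize(b,(400,360));cv2.imwrite('pics/pre.png',o[:360])
```

```text
0.85 [ 0.51123936 -0.0422367   0.10862611] [-2.59764996 -1.7518666   0.01332338] [-0.59732681 -0.03450929 -0.72062192] 0.044831935419315204
```

View pics/pre.png

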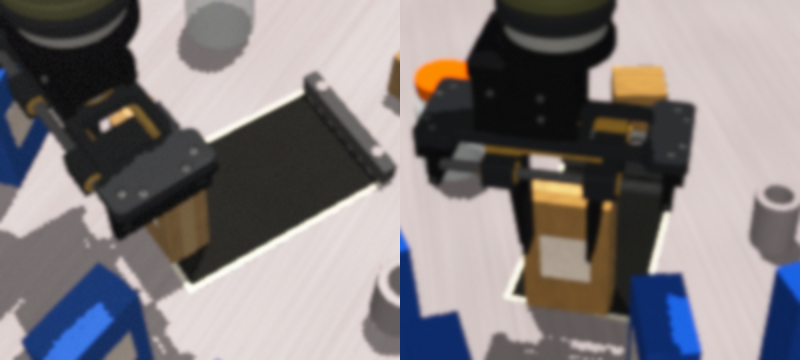

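>>> drive_tool(steps=[[2,6,0,0,0,0,40],[4,11,0,0,0,0,40],[6,15,0,0,0,0,40],[8,19,0,0,0,0,40],[9,23,0,0,0,0,40],[11,28,0,0,0,0,40],[13,32,0,0,0,0,40],[15,36,0,0,0,0,40]])

```text
t: 1.8
ee_pos: [0.5311, -0.0066, 0.1145]
tcp_rot: [-2.604, -1.757, 0.0]
contact_force: [0.2, 0.6, 0.0]
gripper_width: 0.0398
finger_force: 0.0
```

Run:
```python
from h import *
s=sensors.state();print(s['t'],s['ee_pos'],s['contact_force'],s['gripper_width'])
a=imaging.camera('scene')[160:340,200:400,::-1];b=imaging.camera('side')[160:340,220:420,::-1]
o=np.hstack([cv2.resize(a,(400,360)),cv2.resize(b,(400,360))]);cv2.imwrite('pics/tip1.png',o)
```

```text
1.8 [ 0.53105369 -0.00656727  0.1144925 ] [0.20950989 0.61292895 0.0370654 ] 0.03976755020464361
```

View pics/tip1.png

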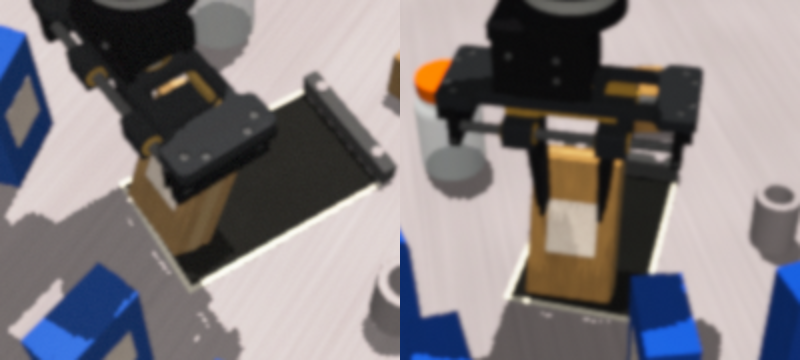

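It is tipping cleanly about its foot, and the front edge has not slid much.

>>> drive_tool(steps=[[2,4,0,0,0,0,40],[3,8,0,0,0,0,40],[5,12,0,0,0,0,40],[6,16,0,0,0,0,40],[7,18,0,0,0,0,40],[7,18,0,0,0,0,40],[7,18,0,0,0,0,40],[7,18,0,0,0,0,40],[7,18,0,0,0,0,40]])

```text
t: 2.8
ee_pos: [0.538, 0.0109, 0.1147]
tcp_rot: [2.605, 1.756, -0.0]
contact_force: [0.2, 0.4, 0.3]
gripper_width: 0.0401
finger_force: 0.0
```

Run:
```python
from h import *
s=sensors.state();print(s['t'],s['ee_pos'],s['contact_force'],s['gripper_width'])
a=imaging.camera('scene')[:,:,::-1];b=imaging.camera('side')[:,:,::-1]
w=imaging.camera('wrist')[...,::-1]
cv2.imwrite('pics/tip2_scene.png',a);cv2.imwrite('pics/tip2_side.png',b);cv2.imwrite('pics/tip2_w.png',w)
o=np.zeros((600,800,3),np.uint8)
o[:300,:400]=cv2.resize(a[170:320,220:420],(400,300));o[:300,400:]=cv2.resize(b[170:320,240:440],(400,300));o[300:,:400]=cv2.resize(w,(400,300));cv2.imwrite('pics/tip2.png',o)
```

```text
2.8 [0.53795148 0.0108699  0.11466464] [0.18557082 0.3706575  0.29640567] 0.040098711915749
```

View pics/tip2.png

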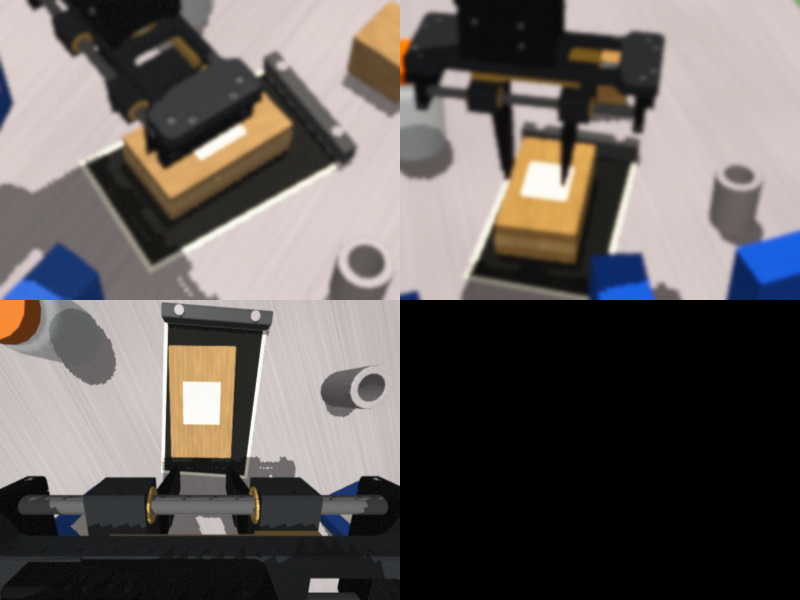

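The carton lies flat inside the outline, top end short of the stop. In the wrist view the top face spans (170,346) to (236,458) and the left margin is narrow. Measuring its pose from the colour mask next.

```bash
cat > pose.py <<'E'
from h import *
def pose(w,st=None,verbose=True):
    W=cam('wrist',st);h=cv2.cvtColor(w,cv2.COLOR_BGR2HSV)
    m=cv2.inRange(h,(8,60,60),(28,255,255));m=cv2.morphologyEx(m,cv2.MORPH_OPEN,np.ones((5,5)))
    cs,_=cv2.findContours(m,cv2.RETR_EXTERNAL,cv2.CHAIN_APPROX_NONE)
    cs=[c for c in cs if 2000<cv2.contourArea(c)];c=max(cs,key=cv2.contourArea)
    c=cv2.convexHull(c).reshape(-1,2)
    X=ray(W,c,.036)[:,:2]
    th=np.radians(64);M=np.array([[np.cos(th),np.sin(th)],[-np.sin(th),np.cos(th)]])
    L=(X-[.5673,.061])@M.T*1000
    r=cv2.minAreaRect(L.astype(np.float32))
    print('local rect',r);print(cv2.boxPoints(r).round(1).tolist());print('bbox px',cv2.boundingRect(c))
E
python3 - <<'E'
from pose import *
np.set_printoptions(precision=1,suppress=True)
pose(cv2.imread('pics/tip2_w.png'))
W=cam('wrist');th=np.radians(64);M=np.array([[np.cos(th),np.sin(th)],[-np.sin(th),np.cos(th)]])
f=lambda p:(np.array(p)-[0,300])*1.6
L=lambda X:(X[:,:2]-[.5673,.061])@M.T*1000
print('stop near top edge',L(ray(W,f([(163,322),(271,327)]),.02)),'side lines',L(ray(W,f([(166,350),(261,350),(164,440),(248,440)]),0)))
E
```

```text
local rect ((1.8325309753417969, 9.969242095947266), (120.66438293457031, 70.74349212646484), 3.334731101989746)
[[-60.5, 41.79999923706055], [-56.29999923706055, -28.899999618530273], [64.0999984741211, -21.799999237060547], [60.0, 48.79999923706055]]
bbox px (269, 71, 110, 183)
stop near top edge [[ 84.5  56.5]
 [ 87.8 -58.5]] side lines [[ 60.9  56.2]
 [ 68.8 -55.9]
 [-48.1  56. ]
 [-40.4 -54.2]]
```

>>> drive_tool(steps=[[-5,-10,0,0,0,-0.035,40],[-9,-20,0,0,0,-0.069,40],[-9,-20,0,0,0,-0.069,40],[-9,-20,-30,0,0,-0.069,40],[-9,-20,-60,0,0,-0.069,40],[-9,-20,-80,0,0,-0.069,40],[-9,-20,-86,0,0,-0.069,40],[-9,-20,-86,0,0,-0.069,40],[-9,-20,-86,0,0,-0.069,40]])

```text
t: 3.85
ee_pos: [0.5299, -0.0092, 0.0298]
tcp_rot: [2.663, 1.665, 0.002]
contact_force: [0.5, 0.0, 0.5]
gripper_width: 0.0401
finger_force: 0.0
```

Run:
```python
from pose import *
s=sensors.state();print(s['t'],s['ee_pos'],s['contact_force'])
w=imaging.camera('wrist')[...,::-1].copy();cv2.imwrite('pics/low_w.png',w);pose(w,s)
```

```text
3.85 [ 0.52993765 -0.00923909  0.02982907] [0.51501634 0.04865752 0.46812823]
local rect ((-4.185276031494141, 9.491933822631836), (107.84386444091797, 69.78408813476562), 3.235042095184326)
[[-60.0, 41.29999923706055], [-56.099998474121094, -28.399999618530273], [51.599998474121094, -22.299999237060547], [47.70000076293945, 47.400001525878906]]
bbox px (210, 0, 182, 266)
```

>>> drive_tool(steps=[[2,4,0,0,0,0,40],[4,7,0,0,0,0,40],[5,11,0,0,0,0,40],[7,14,0,0,0,0,40],[9,18,0,0,0,0,40],[10,21,0,0,0,0,40],[12,24,0,0,0,0,40],[13,27,0,0,0,0,40],[14,29,0,0,0,0,40],[15,31,0,0,0,0,40]])

```text
t: 4.9
ee_pos: [0.544, 0.0221, 0.0286]
tcp_rot: [2.664, 1.666, -0.0]
contact_force: [-1.5, -1.6, 0.9]
gripper_width: 0.0401
finger_force: 0.9
```

Run:
```python
from pose import *
s=sensors.state();print(s['t'],s['ee_pos'],s['contact_force'])
w=imaging.camera('wrist')[...,::-1].copy();cv2.imwrite('pics/low_w2.png',w);pose(w,s)
```

```text
4.9 [0.54403752 0.02212605 0.02864516] [-1.48215027 -1.57778897  0.93982209]
local rect ((24.736557006835938, 8.25229263305664), (113.88053894042969, 69.83770751953125), 0.07552497833967209)
[[-32.20000076293945, 43.099998474121094], [-32.20000076293945, -26.700000762939453], [81.69999694824219, -26.600000381469727], [81.5999984741211, 43.20000076293945]]
bbox px (222, 0, 183, 281)
```

The carton is now square, with its foot near x = -32 mm and about 2–3 mm left. Closing gently.

>>> drive_tool(steps=[[0.4,0.9,0,0,0,0,40],[0.9,1.8,0,0,0,0,40],[1.3,2.7,0,0,0,0,40],[1.5,3.1,0,0,0,0,40],[1.5,3.1,0,0,0,0,40]])

```text
t: 5.45
ee_pos: [0.5453, 0.0248, 0.0286]
tcp_rot: [2.663, 1.666, -0.001]
contact_force: [-2.5, -2.2, 2.1]
gripper_width: 0.0399
finger_force: 1.8
```

>>> drive_tool(steps=[[0.4,0.9,0,0,0,0,40],[0.7,1.4,0,0,0,0,40],[0.7,1.4,0,0,0,0,40]])

```text
t: 5.75
ee_pos: [0.5453, 0.0249, 0.0287]
tcp_rot: [2.662, 1.666, -0.006]
contact_force: [-5.3, -8.9, 3.8]
gripper_width: 0.0403
finger_force: 5.0
```

The tool has stopped and the force has risen to about 10 N, so it is against the stop. One small firm press, then I back off and lift.

>>> drive_tool(steps=[[0.4,0.8,0,0,0,0,40],[0.4,0.8,0,0,0,0,40],[0,0,0,0,0,0,40],[-2,-4,0,0,0,0,40],[-8,-16,0,0,0,0,40],[-8,-16,10,0,0,0,40],[-8,-16,50,0,0,0,40],[-8,-16,100,0,0,0,40],[-8,-16,140,0,0,0,40],[-20,-45,160,0,0,0,40],[-20,-45,160,0,0,0,40]])

```text
t: 6.85
ee_pos: [0.5282, -0.0202, 0.1943]
tcp_rot: [2.66, 1.66, 0.011]
contact_force: [-0.8, 1.0, -0.8]
gripper_width: 0.0397
finger_force: 0.0
```

Run:
```python
from pose import *
s=sensors.state();print(s['t'],s['ee_pos'],s['contact_force'])
a=imaging.camera('scene')[:,:,::-1];b=imaging.camera('side')[:,:,::-1]
w=imaging.camera('wrist')[...,::-1].copy();cv2.imwrite('pics/fin_w.png',w)
o=np.zeros((600,800,3),np.uint8)
o[:300,:400]=cv2.resize(a[130:340,180:460],(400,300));o[:300,400:]=cv2.resize(b[130:340,210:490],(400,300));o[300:,400:]=cv2.resize(w,(400,300));o[300:,:400]=cv2.resize(w[100:310,180:460],(400,300),interpolation=cv2.INTER_CUBIC);cv2.imwrite('pics/fin.png',o)
pose(w,s)
```

```text
6.85 [ 0.528194   -0.0202222   0.19430263] [-0.8433343   0.99411844 -0.79173043]
local rect ((29.33469009399414, 4.796886444091797), (72.33634185791016, 121.75300598144531), 89.98204040527344)
[[-31.600000381469727, -31.399999618530273], [90.19999694824219, -31.399999618530273], [90.19999694824219, 40.900001525878906], [-31.5, 41.0]]
bbox px (273, 15, 87, 152)
```

View pics/fin.png

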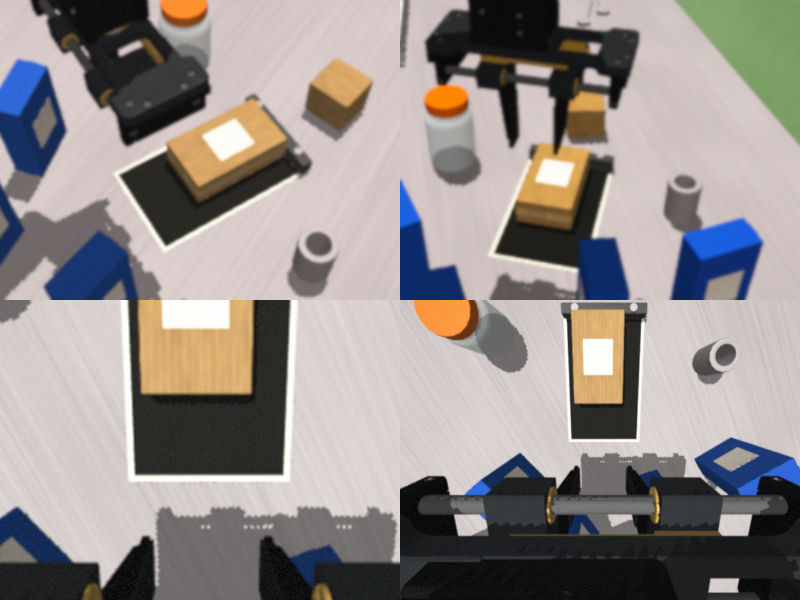

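The carton lies flat and square (0.0°), its top end at x = 90 mm against the stop and its sides at -31 and +41 mm, so it is inside the outline. The jar, sleeve, small carton and blue cartons look undisturbed. Handing in.

```bash
python3 -c "
from workcell import ctrl;print(ctrl.close_job())"
```

```text
the job is handed in; nothing more can be done
None
```

The carton was tipped towards the stop and landed flat inside the outline, was pushed by its foot end until snug and square against the stop bar, and nothing else appears to have moved; I handed the job in at about 7 s.

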